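# Square up three mortar prisms in the gang jig and lock its toggle

### The arm

A 6-joint arm with a two-finger parallel gripper is mounted at the origin on a cart in front of the work surface, level with it; the furniture and walls round the work are solid. World frame = base frame: x ahead of the robot, y to its left, z up, the work surface at z = 0. Lengths are in m, angles in rad, forces in N, time in s.
With the tool pointing down it reaches from about 0.275 to 0.875 m from the base axis. Payload 12.5 kg.
Tool frame: the origin (TCP) lies midway between the tips of the shut fingers; the grasp point (between the pads) lies 19 mm behind it; z points along the fingers, y is the line along which they close (so a half turn about z gives the same grasp; the last joint's range is limited). The gripper opens to 85 mm and grips with 20 to 120 N. Pads are 22 mm wide; open, the fingers measure 114 mm over their backs; the gripper's body (76 mm by 85 mm) begins 54 mm behind the grasp point. The pads swing forward as they close: fully open they stand 13 mm farther back than shut.
Start: joints at [1.253, 0.351, 1.652, -0, 1.139, -0.085], TCP at [0.127, 0.535, 0.231] pointing down, gripper open.
Joint ranges: [-2.75, 2.75], [-0.79, 2.1], [0.01, 2.65], [-1.57, 4.71], [0.07, 3.14], [-2.87, 2.87]. Speed limits (rad/s): [2.22, 2.22, 2.79, 3.14, 3.14, 3.14].

### API

Orientations are given as a unit quaternion [x, y, z, w].
In Python, from plant import env, hand, readout, viewer gives the robot as it stands. The module is installed in compiled form; this text tells all that it offers. Calls block until the motion is done:
- env.reach(position, orientation): joint-space move of the TCP to a pose.
- env.move_l(position, velocity=0.15, frame=None, threshold=None): straight line of the TCP; frame=None keeps the orientation; velocity is the mean speed in m/s. With threshold (N) it stops when the force on the tool has changed by that much, and returns True; else False.
- env.set_joints(angles): joint-space move.
- hand.set_gripper(opening): opening from 0.0 (shut) to 1.0 (fully open); the grip force is fixed at half the most; returns when the fingers have stopped.
- env.wait(seconds).
- env.inverse_kinematics(position, orientation): joint angles nearest the present ones, or None.
- readout.sense(): the state.
- viewer.capture(name): name is "side" or "top" or "wrist"; returns a dict with "pixels" (384x512x3 uint8, blue, green, red), "K" (3x3 intrinsics, pixels), "pose" (4x4, takes a point from camera to world coordinates); the wrist camera has in their place "T_tool_cam" (4x4, takes a point from camera to tool coordinates, whose origin is the TCP and whose axes are the flange's). Camera axes: x right, y down, z forward; pixel columns grow to the right and rows downward; lengths in m; the calibration is good to about 2 mm. The wrist camera is an equidistant fisheye: a pixel r from the principal point sees the ray r / f radians off the axis. A picture is of the moment at which its call begins: read the wrist's pose just before it. There is no depth.
A pose or a line that the arm cannot do raises env.IKError and nothing moves.
- env.close_job(): hands the job in; it is judged then, once.
Trained networks look in a picture, given as the dict that the camera call returned (one of the last four; its "shot" number tells which), for a name from the list of things; names that differ only in an ending like _2 or _b are one class to them, and where a whole thing is asked for, a point or a joint stands for the part that bears it (a point fixed in the world has none). Each returns a list of dicts, best first, with "conf" (0 to 1); they miss things now and then, are a little off and sometimes report something else, mostly with a low value. They report only what shows in the picture. A call takes as long as a camera call.
- viewer.search_frame(label, picture): "box" ([left, top, width, height] in pixels, round what is visible of it).
- viewer.masks_of(label, picture): "mask" (384x512 bool, what is visible of it) and "box" ([left, top, width, height] in pixels, round what is visible of it).
The state is a dict: "clock": time; "joint_pos": joint angles; "qvel": joint speeds; "joint_torque": joint torques, N m; "eef_pos": TCP position; "tcp_rot": TCP orientation; "ft_force": force on the tool from outside, world axes, zero at the start; "moment": the same for the moment, N m; "opening": opening from 0.0 (shut) to 1.0 (fully open); "gripper_force": force on a finger pad.
Only numpy, scipy, OpenCV 4.12 (cv2) and the standard library are available. Lean on these libraries where they do the work, as an engineer would, in place of code of your own. Each camera call takes 0.05 s, during which the arm holds its last target. There are 200 camera calls.

### The job

Get the three mortar prisms ready for end grinding: lay the one from the front of the bench into the jig beside the two that lie there askew, and gently nudge all three into one tight, square row against the side fence, each with its far end touching the end stop. Then swing the toggle lever round until it is fully locked, so that the pad clamps the row with the far ends still flush on the stop. Let no prism topple, do not ram the end stop, and leave the cube, the stopwatch and the mallet where they lie.

Things in the scene. Friction and masses are not known exactly. Their poses are not given: they have to be found in the camera images.
- jig: Flat aluminium gang-clamping jig, fixed on the deck. Origin: underside of its base plate; jig x points away from the robot along the prisms, jig y left to the fence, z up. In mm in this frame: base plate x -75..98, y -186..94; its flat top, z 14, is the bed the prisms lie on. Finished row: prism centres at x -5 and y 50, 10, -30 (in any order); near ends stand 10 mm over the bed's front edge.
- fence (a point): Middle of the inner face of the side fence, a fixed steel bar along the jig's left (jig x 18, y 70, z 29 mm). The face lies at jig y = 70 mm, runs x -62..98, from the bed to z 44 (30 above the bed).
- end_stop: Steel bar fixed on the jig across the far end of the bed; same origin and axes as jig. Its face towards the robot is at jig x = 75 mm, runs y -62..68, top z 44 (30 above the bed).
- pad_face (a point): Middle of the rubber face of the pressure pad, a low bar parallel to the fence on the bed's right, jig x -60..60, z 14..26 (only 12 above the bed, so fingers that hold the upper part of a prism pass over it). Open: at jig y = -85 mm, the jaw behind it reaching back to y -107 and its lug (x -13..13, z to 44) to y -127. It advances 38 mm towards the fence as the lever is swung.
- row_home (a point): Point on the bed under the centre of the finished row (jig x -5, y 10, z 14 mm).
- prism_a: Grey hardened mortar prism, 40 x 40 mm, 160 mm long, about 0.56 kg (varies a little), one of three alike. Origin: centre of its underside as it starts; its y axis runs along the 160 mm, x across the 40 mm, z up 40 mm to the top. Starts on the jig's bed on the fence side, askew, short of the end stop.
- prism_b: Grey hardened mortar prism, 40 x 40 mm, 160 mm long, about 0.56 kg (varies a little), one of three alike. Origin: centre of its underside as it starts; its y axis runs along the 160 mm, x across the 40 mm, z up 40 mm to the top. Starts on the jig's bed between prism_a and the pad, askew, short of the end stop.
- prism_c: Grey hardened mortar prism, 40 x 40 mm, 160 mm long, about 0.56 kg (varies a little), one of three alike. Origin: centre of its underside as it starts; its y axis runs along the 160 mm, x across the 40 mm, z up 40 mm to the top. Starts on the bench top at the left front, lying roughly along the bench's front edge.
- lever (a joint): Toggle lever's angle about its upright pivot, rad: 0 open (the handle points to the robot, jig -x), growing anticlockwise seen from above to 1.58 at the end of travel, just over centre, where the handle points straight out from the row (jig -y). Stays where it is left; light to move (about 2 N at the grip) until the pad meets the row.
- lever_pivot (a point): Pivot of the toggle lever at the handle's height (jig x 0, y -160, z 46 mm).
- lever_grip (a point): Middle of the lever's black round grip, 92 mm from the pivot, on the handle's axis; the grip is a horizontal sleeve 18 mm thick, reaching 54 to 128 mm from the pivot, underside 37 mm above the jig's underside.
- pad (a joint): How far the spring-backed pad is pressed back into the jaw, m: 0 free, about 0.002 when the lever is locked on three prisms, 0.004 at most.
- cube_k: Bystander: 50 mm mortar cube, the nearer of two on the deck's left, origin at the centre of its underside.
- stopwatch: Bystander: dark flat stopwatch lying between prism_c and the jig, 57 x 63 x 16 mm, origin at the centre of its underside.
- mallet: Bystander: rubber mallet with wooden handle, 238 mm long, lying at the right front; origin at the middle of its underside, handle towards its -y, head (90 mm wide, 47 mm high) towards its +y.

How it is judged:
On the way, in this order (a step that is already met when the one before it is completed fails the run):
1. all three prisms lie flat in the jig, parallel to the fence within 4 degrees, far ends within 4 mm of the end stop, while the lever is not yet locked (below 1.3 rad) (x of prism_a in the frame of jig between -0.009 and -0.003 m and z of prism_a in the frame of jig between 0.011 and 0.0175 m and y of prism_a in the frame of jig between -0.062 and 0.056 m and angle between the y axis of each of prism_a, prism_b, prism_c and the x axis of jig, either way round below 0.07 rad and x of prism_b in the frame of jig between -0.009 and -0.003 m and z of prism_b in the frame of jig between 0.011 and 0.0175 m and y of prism_b in the frame of jig between -0.062 and 0.056 m and x of prism_c in the frame of jig between -0.009 and -0.003 m and z of prism_c in the frame of jig between 0.011 and 0.0175 m and y of prism_c in the frame of jig between -0.062 and 0.056 m and value of joint lever below 1.3 rad), for 0.2 s.
2. the lever is swung home (beyond 1.48 rad) (value of joint lever above 1.48 rad), for 0.2 s.
At the end, for the whole second after the job is handed in: All three prisms lie flat on the bed in one tight row against the fence, parallel to it within 0.02 rad, at rest, each far end within 2 mm of the end stop; the lever is locked (beyond 1.48 rad) and the pad is pressed back at least 1.2 mm by the row (x of prism_a in the frame of jig between -0.007 and -0.003 m and z of prism_a in the frame of jig between 0.011 and 0.0175 m and y of prism_a in the frame of jig between -0.062 and 0.056 m and angle between the y axis of each of prism_a, prism_b, prism_c and the x axis of jig, either way round below 0.02 rad and y of each of prism_a, prism_b, prism_c in the frame of jig above -0.034 m and linear speed of each of prism_a, prism_b, prism_c below 0.01 m/s and x of prism_b in the frame of jig between -0.007 and -0.003 m and z of prism_b in the frame of jig between 0.011 and 0.0175 m and y of prism_b in the frame of jig between -0.062 and 0.056 m and x of prism_c in the frame of jig between -0.007 and -0.003 m and z of prism_c in the frame of jig between 0.011 and 0.0175 m and y of prism_c in the frame of jig between -0.062 and 0.056 m and value of joint lever above 1.48 rad and value of joint pad above 0.0012 m); the robot touches nothing.
It fails at once if a prism topples (tilts more than 0.5 rad) (angle between any of prism_a, prism_b, prism_c's own z axis and vertical above 0.5 rad).
It fails at once if a prism or the robot rams the end stop (more than 60 N) (contact force between end_stop and anything else above 60 N).
It fails at once if the cube, the stopwatch or the mallet is moved more than 25 mm (distance of any of cube_k, stopwatch, mallet from where it was at the start of the episode above 0.025 m).
It also fails if it takes over 72 s, if anything falls off the work surface, if the arm or the gripper's body presses on something with over 40 N, if the wrist force passes 120 N, or if a joint passes its speed limit or range.

## Working session

There is one attempt and no reset: what is moved stays moved. The work goes in short steps, each a Python script; the robot and the scene stay as the last script left them, time stands still between calls to the robot, and variables do not carry over. Pictures are saved under pics/ and viewed, at most 10 in all, crops included, and the job is handed in when it is done.

```bash
mkdir -p pics; ls; python3 - <<'E'
from plant import env,hand,readout,viewer
import cv2,numpy as np
s=readout.sense();print({k:np.round(v,3).tolist() for k,v in s.items()})
for n in("top","side"):
    p=viewer.capture(n);cv2.imwrite(f"pics/{n}0.png",p["pixels"]);np.savez(f"{n}0.npz",**{k:p[k] for k in("pixels","K","pose")})
    print(n,p["K"].round(1).tolist(),p["pose"].round(4).tolist())
    for l in("prism_a","jig","lever","end_stop","stopwatch","mallet","cube_k","lever_grip","pad_face"):
        print(l,[(round(d["conf"],2),d["box"]) for d in viewer.search_frame(l,p)][:4])
E
```

```text
pics
{'clock': 0.0, 'joint_pos': [1.253, 0.351, 1.652, -0.0, 1.139, -0.085], 'qvel': [-0.0, 0.001, -0.001, 0.0, -0.002, 0.001], 'joint_torque': [-0.002, -50.61, -29.141, -0.0, 0.005, 0.0], 'eef_pos': [0.127, 0.535, 0.231], 'tcp_rot': [0.116, 0.993, -0.001, -0.0], 'ft_force': [0.097, 0.943, -0.613], 'moment': [-0.045, 0.008, 0.026], 'gripper_force': 0.0, 'opening': 1.002}
top [[422.5, 0.0, 256.0], [0.0, 422.5, 191.7], [0.0, 0.0, 1.0]] [[-0.0133, -0.984, 0.1778, 0.3654], [-0.9998, 0.0154, 0.0102, 0.1257], [-0.0128, -0.1777, -0.984, 1.3072], [0.0, 0.0, 0.0, 1.0]]
prism_a [(0.89, [243.0, 150.9, 12.4, 59.8]), (0.88, [267.3, 153.6, 12.9, 49.1]), (0.65, [166.7, 226.3, 54.4, 14.3])]
jig [(0.65, [226.7, 141.1, 94.9, 64.8]), (0.65, [266.0, 149.2, 14.6, 52.1])]
lever [(0.89, [302.1, 154.6, 21.3, 56.5]), (0.16, [309.1, 219.9, 80.9, 30.9])]
end_stop [(0.55, [240.4, 137.9, 41.7, 9.9]), (0.33, [301.8, 152.3, 21.5, 55.2])]
stopwatch [(0.53, [191.4, 178.5, 19.0, 17.4]), (0.25, [300.6, 153.2, 22.1, 55.0])]
mallet [(0.61, [308.2, 221.9, 82.6, 29.0])]
cube_k [(0.69, [144.4, 170.6, 22.1, 26.8])]
lever_grip [(0.82, [301.3, 154.7, 18.0, 53.3])]
pad_face []
side [[358.6, 0.0, 252.3], [0.0, 358.6, 189.0], [0.0, 0.0, 1.0]] [[-0.9991, -0.0186, 0.0384, 0.5565], [-0.042, 0.5886, -0.8073, 0.9624], [-0.0076, -0.8082, -0.5888, 0.6691], [0.0, 0.0, 0.0, 1.0]]
prism_a [(0.93, [287.6, 219.4, 23.9, 59.1]), (0.73, [219.8, 157.6, 53.3, 16.5]), (0.68, [212.0, 177.2, 53.4, 10.5]), (0.62, [210.6, 191.7, 60.7, 17.9])]
jig [(0.95, [190.2, 158.1, 80.9, 67.0])]
lever [(0.63, [222.7, 156.0, 48.8, 15.6])]
end_stop [(0.74, [193.4, 176.5, 17.2, 27.1])]
stopwatch [(0.89, [235.3, 238.0, 15.2, 18.4])]
mallet [(0.73, [282.7, 134.7, 24.3, 45.3])]
cube_k [(0.71, [222.0, 265.1, 27.5, 38.1])]
lever_grip [(0.73, [220.8, 155.8, 51.1, 19.9])]
pad_face []
```

```bash
cat > h.py <<'E'
from plant import env,hand,readout,viewer
import cv2,numpy as np
from scipy.spatial.transform import Rotation as R
def down(yaw): # tool y axis along world direction yaw (closing line), pointing down
    y=np.array([np.cos(yaw),np.sin(yaw),0]);z=np.array([0,0,-1.])
    return R.from_matrix(np.c_[np.cross(y,z),y,z]).as_quat()
def ray(K,T,px):
    d=T[:3,:3]@np.array([(px[0]-K[0,2])/K[0,0],(px[1]-K[1,2])/K[1,1],1]);return T[:3,3],d
def atz(K,T,px,z):
    o,d=ray(K,T,px);return (o+d*(z-o[2])/d[2])[:2]
def wshot(name):
    s=readout.sense();p=viewer.capture("wrist")
    T=np.eye(4);T[:3,:3]=R.from_quat(s["tcp_rot"]).as_matrix();T[:3,3]=s["eef_pos"]
    p["W"]=T@p["T_tool_cam"]
    cv2.imwrite(f"pics/{name}.png",p["pixels"]);np.savez(f"{name}.npz",pixels=p["pixels"],K=p["K"],W=p["W"])
    return p
def wray(p,px):
    K=p["K"];v=(np.array(px,float)-[K[0,2],K[1,2]])/[K[0,0],K[1,1]];r=np.hypot(*v)
    d=np.array([*(v/max(r,1e-9)*np.sin(r)),np.cos(r)]);return p["W"][:3,3],p["W"][:3,:3]@d
def watz(p,px,z):
    o,d=wray(p,px);return (o+d*(z-o[2])/d[2])[:2]
def wproj(p,X):
    c=np.linalg.inv(p["W"])@np.append(X,1);th=np.arctan2(np.hypot(c[0],c[1]),c[2]);K=p["K"]
    u=c[:2]/max(np.hypot(c[0],c[1]),1e-9)*th;return [K[0,0]*u[0]+K[0,2],K[1,1]*u[1]+K[1,2]]
def rect(p,x0,x1,y0,y1,z,mm=1.0):
    """rectify wrist picture on plane z; output: row=0 at x1 (far), col=0 at y1 (left)"""
    xs=np.arange(x1,x0,-mm/1e3);ys=np.arange(y1,y0,-mm/1e3);X,Y=np.meshgrid(xs,ys,indexing="ij")
    P=np.stack([X,Y,np.full_like(X,z),np.ones_like(X)],-1)@np.linalg.inv(p["W"]).T
    rr=np.hypot(P[...,0],P[...,1]);th=np.arctan2(rr,P[...,2]);K=p["K"]
    return cv2.remap(p["pixels"],(K[0,0]*P[...,0]/rr*th+K[0,2]).astype("f4"),(K[1,1]*P[...,1]/rr*th+K[1,2]).astype("f4"),cv2.INTER_LINEAR)
E
python3 - <<'E'
from h import *
t=np.load("top0.npz")
for n,px,z in[("a",(249.2,180.8),.05),("b",(273.7,178),.05),("c",(194,233.5),.04),("stop",(261,143),.04),("watch",(201,187),.016),("mallet",(349,236),.03),("cube",(155.5,184),.05),("grip",(310,185),.046)]:
    print(n,atz(t["K"],t["pose"],px,z).round(3))
im=cv2.resize(t["pixels"][100:290,110:410],(780,494),interpolation=cv2.INTER_CUBIC);cv2.imwrite("pics/top0c.png",im)
E
```

```text
a [0.627 0.159]
b [0.634 0.084]
c [0.47  0.326]
stop [0.748 0.121]
watch [0.616 0.31 ]
mallet [ 0.457 -0.139]
cube [0.621 0.444]
grip [ 0.612 -0.026]
```

View pics/top0c.png

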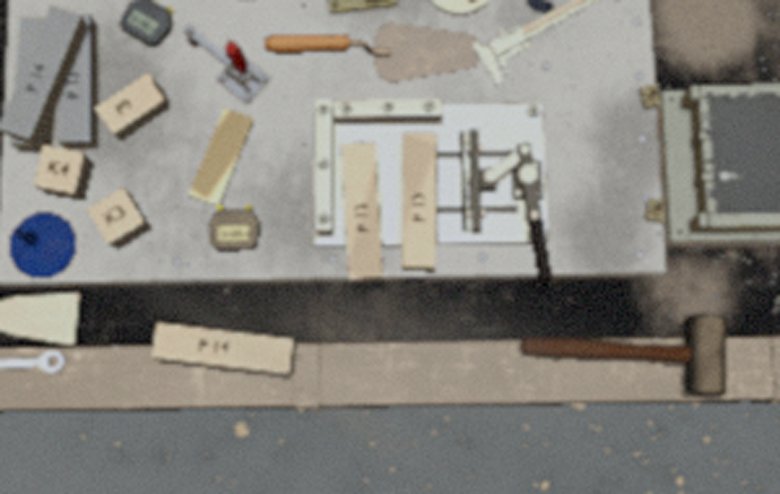

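```bash
python3 - <<'E'
from h import *
q=down(np.pi/2)
def go(p,yaw):
    for y in (yaw,yaw-np.pi):
        try: env.reach(p,down(y));return y
        except env.IKError as e: print("ik",p,y,e)
for i,(pos) in enumerate([(.42,.34,.25),(.42,.26,.25),(.56,.14,.30),(.56,.05,.30)]):
    print(go(pos,np.pi/2 if True else 0))
    p=wshot(f"w{i}")
    if i==0: print(p["K"].tolist(),p["T_tool_cam"].round(3).tolist(), readout.sense()["joint_pos"])
    for l in("prism_c","lever_grip","end_stop","stopwatch"):
        ms=viewer.masks_of(l,p)
        print(i,l,[(round(d["conf"],2),np.round(d["box"]).tolist()) for d in ms][:4])
        np.savez(f"w{i}_{l}.npz",m=np.array([d["mask"] for d in ms]))
print(readout.sense()["clock"])
ims=[cv2.imread(f"pics/w{i}.png") for i in (1,2)]
cv2.imwrite("pics/v1.png",cv2.resize(ims[0],(768,576)));cv2.imwrite("pics/v2.png",cv2.resize(ims[1],(768,576)))
E
```

```text
1.5707963267948966
[[297.3186396354542, 0.0, 254.991460304172], [0.0, 297.3186396354542, 187.91398405179544], [0.0, 0.0, 1.0]] [[-0.001, -0.945, -0.327, 0.085], [1.0, -0.001, -0.001, 0.001], [0.001, -0.327, 0.945, -0.143], [0.0, 0.0, 0.0, 1.0]] [ 5.96049972e-01  3.14227924e-01  1.65486068e+00  1.98572605e-04
  1.17264274e+00 -9.75742121e-01]
0 prism_c [(0.79, [180.0, 166.0, 124.0, 50.0]), (0.73, [110.0, 240.0, 35.0, 43.0]), (0.67, [76.0, 244.0, 43.0, 54.0])]
0 lever_grip [(0.64, [16.0, 236.0, 52.0, 79.0]), (0.35, [110.0, 240.0, 32.0, 43.0])]
0 end_stop [(0.49, [113.0, 338.0, 17.0, 12.0])]
0 stopwatch [(0.6, [216.0, 262.0, 40.0, 30.0])]
1.5707963267948966
1 prism_c [(0.75, [122.0, 244.0, 46.0, 74.0]), (0.75, [240.0, 165.0, 123.0, 52.0]), (0.24, [51.0, 238.0, 182.0, 106.0])]
1 lever_grip [(0.68, [51.0, 239.0, 29.0, 51.0])]
1 end_stop [(0.62, [183.0, 332.0, 17.0, 15.0])]
1 stopwatch [(0.7, [268.0, 262.0, 38.0, 29.0])]
1.5707963267948966
2 prism_c [(0.92, [322.0, 68.0, 106.0, 50.0])]
2 lever_grip [(0.91, [111.0, 141.0, 62.0, 104.0])]
2 end_stop [(0.77, [207.0, 259.0, 80.0, 19.0])]
2 stopwatch [(0.98, [344.0, 166.0, 35.0, 34.0])]
1.5707963267948966
3 prism_c [(0.94, [380.0, 72.0, 93.0, 48.0]), (0.72, [264.0, 145.0, 36.0, 112.0]), (0.68, [311.0, 140.0, 34.0, 109.0])]
3 lever_grip [(0.74, [173.0, 138.0, 61.0, 111.0]), (0.41, [264.0, 253.0, 74.0, 27.0])]
3 end_stop [(0.56, [263.0, 255.0, 72.0, 25.0]), (0.45, [174.0, 141.0, 194.0, 134.0])]
3 stopwatch [(0.61, [394.0, 168.0, 32.0, 30.0])]
4.975
```

View pics/v1.png

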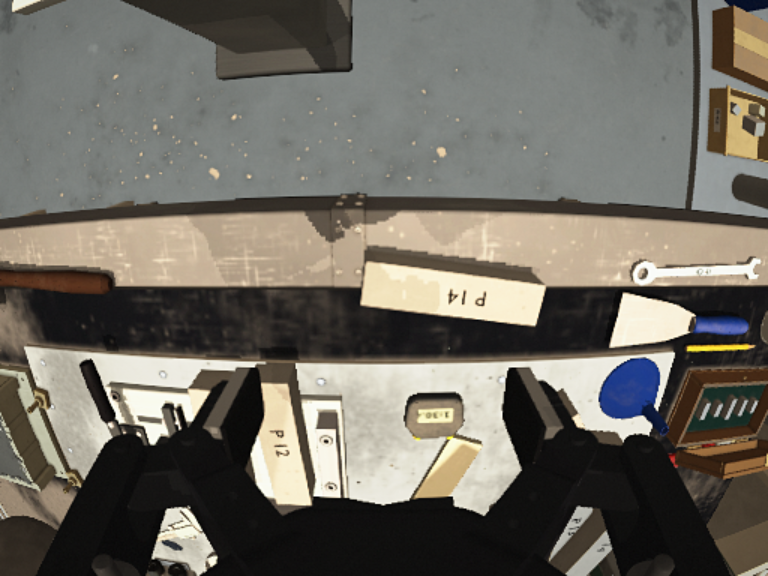

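View pics/v2.png

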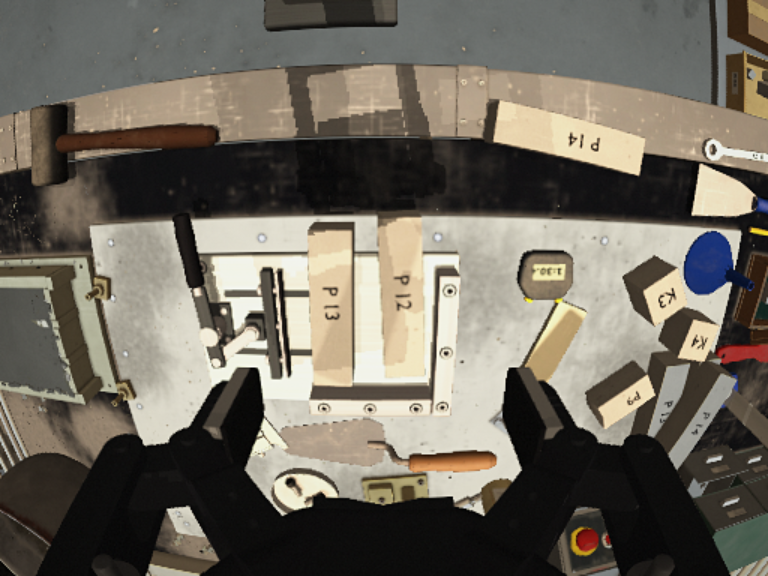

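```bash
python3 - <<'E'
from h import *
L=[]
for i in (2,3):
    d=np.load(f"w{i}.npz");p={k:d[k] for k in d.files};print(p["W"][:3,3])
    L.append(rect(p,.50,.80,-.07,.25,.054,.8))
cv2.imwrite("pics/v3.png",np.hstack(L)[:,:800])
# prism c: masks in w0..w3
for i,j in((0,0),(1,1),(2,0),(3,0)):
    d=np.load(f"w{i}.npz");p={k:d[k] for k in d.files}
    m=np.load(f"w{i}_prism_c.npz")["m"][j].astype("u1")
    q=cv2.approxPolyDP(max(cv2.findContours(m,0,1)[0],key=cv2.contourArea),5,True)[:,0]
    print(i,[(a.tolist(),watz(p,a,.04).round(3).tolist()) for a in q])
L=[]
for i in (0,1,3):
    d=np.load(f"w{i}.npz");p={k:d[k] for k in d.files}
    L.append(rect(p,.40,.55,.20,.42,.04,.8))
cv2.imwrite("pics/v4.png",np.hstack(L)[:,:800])
print(L[0].shape)
E
```

```text
[0.47412433 0.14152777 0.44227668]
[0.47463839 0.0504303  0.44288606]
0 [([180, 176], [0.44, 0.246]), ([181, 203], [0.477, 0.244]), ([288, 217], [0.497, 0.384]), ([300, 212], [0.49, 0.4]), ([302, 188], [0.457, 0.4]), ([295, 181], [0.447, 0.391]), ([190, 168], [0.43, 0.26])]
1 [([245, 168], [0.431, 0.248]), ([242, 202], [0.476, 0.243]), ([358, 213], [0.494, 0.399]), ([362, 190], [0.461, 0.401]), ([352, 182], [0.45, 0.386])]
2 [([326, 70], [0.445, 0.237]), ([327, 95], [0.48, 0.239]), ([426, 115], [0.497, 0.399]), ([428, 91], [0.46, 0.399])]
3 [([382, 74], [0.445, 0.229]), ([381, 97], [0.478, 0.229]), ([469, 118], [0.495, 0.398]), ([470, 97], [0.46, 0.396]), ([396, 72], [0.44, 0.251])]
(188, 275, 3)
```

View pics/v3.png

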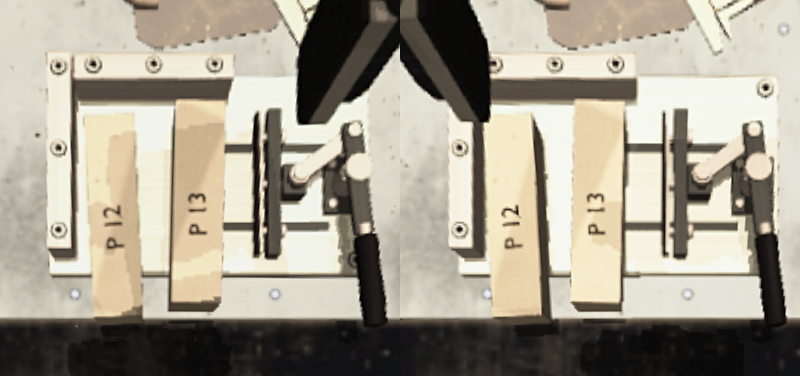

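View pics/v4.png

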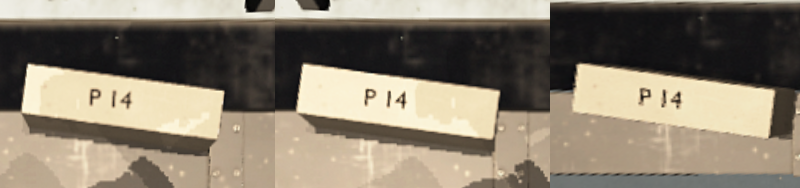

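```bash
python3 - <<'E'
from h import *
P=[]
for i in (2,3):
    d=np.load(f"w{i}.npz");P.append({k:d[k] for k in d.files})
# label heights by parallax
mm=.4
def h(name,x,y,z,s=.022):
    A=[cv2.cvtColor(rect(p,x-s,x+s,y-s,y+s,z,mm),6).astype("f4") for p in P]
    (dx,dy),r=cv2.phaseCorrelate(A[0],A[1],cv2.createHanningWindow(A[0].shape[::-1],cv2.CV_32F))
    print(name,"dz",round(-dx*mm/1e3/.0911*(.442-z),4),round(r,2))
h("P12",.618,.158,.054);h("P13",.628,.092,.054);h("screwF",.68,.204,.044,.015);h("screwS",.748,.127,.044,.015);h("P14",.470,.333,.04)
for p in P:
    g=cv2.cvtColor(rect(p,.50,.80,-.07,.25,.044,.5),6)
    l=cv2.createLineSegmentDetector().detect(g)[0][:,0]
    for a in l:
        L=np.hypot(a[2]-a[0],a[3]-a[1])
        if L>110: print(round(L/2),"x,y",np.round([.8-a[1]*.0005,.25-a[0]*.0005,.8-a[3]*.0005,.25-a[2]*.0005],4).tolist(), round(np.degrees(np.arctan2(a[3]-a[1],a[2]-a[0]))%90,2))
    print()
E
```

```text
P12 dz 0.0055 0.72
P13 dz 0.0052 0.9
screwF dz 0.0051 0.74
screwS dz -0.003 0.22
P14 dz -0.0001 0.75
91 x,y [0.6266000270843506, 0.04560000076889992, 0.7178000211715698, 0.04540000110864639] 0.11
116 x,y [0.717199981212616, 0.04050000011920929, 0.6008999943733215, 0.04019999876618385] 89.87
161 x,y [0.6040999889373779, 0.1949000060558319, 0.7646999955177307, 0.19519999623298645] 89.87
110 x,y [0.5807999968528748, -0.03909999877214432, 0.5807999968528748, 0.07090000063180923] 0.03
146 x,y [0.741599977016449, 0.19040000438690186, 0.5958999991416931, 0.19030000269412994] 89.98
157 x,y [0.718500018119812, 0.10899999737739563, 0.5615000128746033, 0.11249999701976776] 1.28
136 x,y [0.5841000080108643, 0.11490000039339066, 0.720300018787384, 0.11159999668598175] 1.4
109 x,y [0.5843999981880188, 0.07090000063180923, 0.5839999914169312, -0.03779999911785126] 0.18
119 x,y [0.546999990940094, 0.07590000331401825, 0.5468999743461609, -0.04280000180006027] 0.04
129 x,y [0.7440000176429749, 0.19030000269412994, 0.744700014591217, 0.06159999966621399] 89.71
75 x,y [0.5468000173568726, 0.24969999492
[... 1559 characters left out ...]
, 0.06159999966621399] 89.92
108 x,y [0.5471000075340271, 0.06589999794960022, 0.5472999811172485, -0.041600000113248825] 89.92
64 x,y [0.5468999743461609, 0.24969999492168427, 0.5472000241279602, 0.18529999256134033] 89.71
68 x,y [0.7243000268936157, 0.11159999668598175, 0.724399983882904, 0.17970000207424164] 0.0
79 x,y [0.6858999729156494, 0.21539999544620514, 0.607200026512146, 0.21570000052452087] 0.26
100 x,y [0.7088000178337097, 0.19040000438690186, 0.7943999767303467, 0.24169999361038208] 59.08
55 x,y [0.7746999859809875, 0.25060001015663147, 0.728600025177002, 0.21969999372959137] 56.25
103 x,y [0.7451000213623047, -0.04280000180006027, 0.7458999752998352, 0.059700001031160355] 0.47
```

```bash
cat >> h.py <<'E'
X0,Y0,Z0=.6655,.1243,.005
def st(tag=""):
    s=readout.sense();print(tag,"t",round(float(s["clock"]),2),s["eef_pos"].round(4),"F",s["ft_force"].round(1),"op",round(float(s["opening"]),2))
def J(x,y,z): return [X0+x/1e3,Y0+y/1e3,Z0+z/1e3]
E
python3 - <<'E'
from h import *
for y in (0,np.pi):
    q=env.inverse_kinematics(J(-20,-68,80),down(y));print(y,q)
st()
q=[env.inverse_kinematics(J(-20,-68,80),down(y)) for y in (0,np.pi)]
j=readout.sense()["joint_pos"]
y=(0,np.pi)[int(np.argmin([abs(a[5]-j[5]) if a is not None else 99 for a in q]))]
env.reach(J(-20,-68,80),down(y));st()
print(env.move_l(J(-20,-68,17),.08,threshold=10));st("down")
print(env.move_l(J(-20,-12,17),.04,threshold=15));st("pushed")
p=wshot("w5")
for l in("prism_a",): print([(round(d["conf"],2),np.round(d["box"]).tolist()) for d in viewer.search_frame(l,p)])
env.move_l(J(-20,-30,17),.1);env.move_l(J(-20,-30,90),.2);st()
E
```

```text
0 [ 1.51725725e-02  6.91510872e-01  1.48927966e+00 -4.44089210e-16
  9.60802118e-01  1.51725725e-02]
3.141592653589793 None
 t 4.97 [0.56   0.0509 0.3   ] F [ 0.4  0.3 -1.1] op 1.0
 t 6.38 [0.6458 0.0565 0.0856] F [-0.1  1.3 -0.9] op 1.0
False
down t 7.33 [0.6459 0.0563 0.0225] F [-0.3  0.   0.2] op 1.0
True
pushed t 8.43 [0.6456 0.1033 0.0221] F [ 1.1 -4.2  2.6] op 1.0
[(0.96, [27.0, 74.0, 385.0, 107.0]), (0.77, [0.0, 1.0, 19.0, 39.0]), (0.75, [53.0, 174.0, 371.0, 96.0])]
 t 9.29 [0.6453 0.0944 0.095 ] F [-0.4  0.2  0.2] op 1.0
```

```bash
python3 - <<'E'
from h import *
hand.set_gripper(.31)
env.reach(J(-150,30,70),down(np.pi/2));st()
env.move_l(J(-150,30,22),.1,threshold=10)
print(env.move_l(J(-108,30,22),.05,threshold=15));st("1")
print(env.move_l(J(-88,30,22),.013,threshold=14));st("2")
env.move_l(J(-105,30,22),.1);env.move_l(J(-120,30,130),.2);
env.reach([.50,.16,.26],down(np.pi/2))
p=wshot("w6");st("end")
p2=rect(p,.52,.80,-.06,.24,.059,.5);cv2.imwrite("pics/v6.png",p2)
E
```

```text
t 11.19 [0.5159 0.1543 0.0752] F [ 0.3 -0.9 -0.1] op 0.31
True
1 t 12.48 [0.548  0.1542 0.0266] F [-0.5  0.7  0.2] op 0.32
True
2 t 13.18 [0.5483 0.1542 0.026 ] F [ 0.2 -0.5  0.5] op 0.31
end t 14.79 [0.4997 0.1598 0.2584] F [-0.   0.6 -1. ] op 0.31
```

View pics/v6.png

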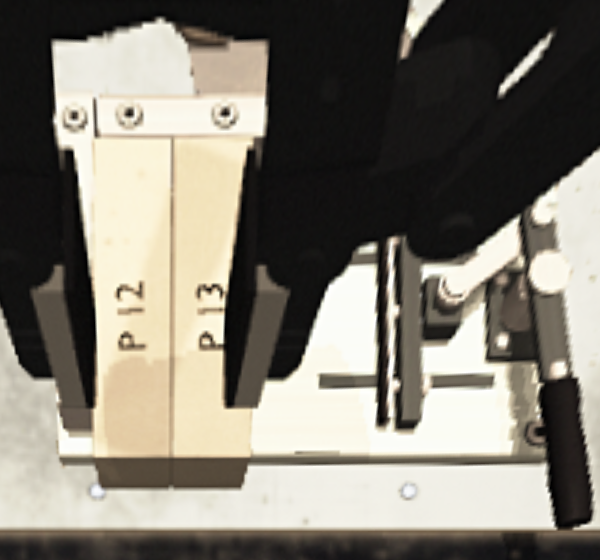

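```bash
python3 - <<'E'
from h import *
hand.set_gripper(1.0)
q=down(-.136)
env.reach([.4686,.323,.10],q)
env.move_l([.4686,.323,.016],.12,threshold=12);st("at c")
hand.set_gripper(.2);st("grip");print(readout.sense()["gripper_force"])
env.move_l([.4686,.323,.15],.2);st("lift")
env.reach(J(-14,-52,130),down(np.pi/2));st()
env.move_l(J(-14,-52,50),.2)
print(env.move_l(J(-14,-52,29),.04,threshold=6));st("placed")
hand.set_gripper(.56);st("rel")
env.move_l(J(-14,-52,95),.2)
E
```

```text
at c t 18.0 [0.469  0.3232 0.0166] F [ 0.2 -0.9 -0.5] op 1.0
grip t 18.49 [0.4693 0.3233 0.0169] F [-0.9 -0.8  6.7] op 0.45
60.871814489364624
lift t 19.31 [0.4677 0.3225 0.1486] F [-1.6 -0.5 -5.8] op 0.45
 t 21.2 [0.6512 0.0727 0.1347] F [ 0.1  0.5 -5.9] op 0.45
True
placed t 22.23 [0.6516 0.0726 0.037 ] F [-1.5  0.7  6.2] op 0.45
rel t 22.48 [0.6508 0.0724 0.0359] F [ 0.6  0.2 -0.7] op 0.56
```

```bash
python3 - <<'E'
from h import *
hand.set_gripper(1.0)
env.reach(J(-14,-91,80),down(0))
print(env.move_l(J(-14,-91,21),.1,threshold=8));st("down")
print(env.move_l(J(-14,-52,21),.035,threshold=18));st("side")
env.move_l(J(-14,-70,21),.1);env.move_l(J(-14,-70,90),.2)
hand.set_gripper(.31)
env.reach(J(-150,30,70),down(np.pi/2))
env.move_l(J(-150,30,22),.15,threshold=10)
env.move_l(J(-122,30,22),.08,threshold=15);st("near")
print(env.move_l(J(-88,30,22),.02,threshold=25));st("end ab")
env.move_l(J(-125,30,22),.15)
env.move_l(J(-125,-30+20,22),.15)
print(env.move_l(J(-88,-10,22),.03,threshold=25));st("end bc")
env.move_l(J(-125,-10,22),.15)
env.move_l(J(-125,-10,90),.2)
env.reach([.50,.11,.26],down(np.pi/2))
p=wshot("w7");st("end")
cv2.imwrite("pics/v7.png",rect(p,.54,.78,-.06,.24,.059,.4))
E
```

```text
False
down t 25.52 [0.6518 0.0333 0.0263] F [-0.4  0.   0.2] op 1.0
True
side t 26.37 [0.6517 0.0636 0.0261] F [ 0.8 -4.   2.1] op 1.0
near t 29.93 [0.5435 0.1543 0.0273] F [-1.1 -0.2  0.9] op 0.31
True
end ab t 30.96 [0.5611 0.1542 0.0264] F [-0.8 -0.3 -0.3] op 0.31
True
end bc t 32.66 [0.5697 0.1143 0.0262] F [ 0.3 -0.3  0.3] op 0.31
end t 34.26 [0.4996 0.1099 0.258 ] F [0.5 0.3 0.4] op 0.31
```

View pics/v7.png

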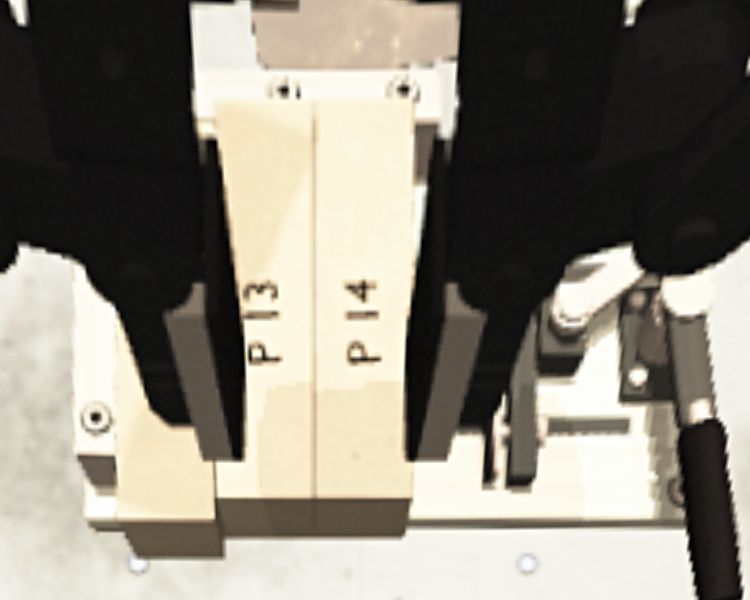

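```bash
python3 - <<'E'
from h import *
hand.set_gripper(0)
env.reach(J(-125,50,60),down(np.pi/2))
env.move_l(J(-125,50,20),.15,threshold=10)
env.move_l(J(-108,50,20),.08,threshold=15);st("near")
for k in range(3):
    r=env.move_l(J(-92,50,20),.015,threshold=28);st("a")
    if readout.sense()["eef_pos"][0]>.5680: break
env.move_l(J(-125,50,20),.15)
env.move_l(J(-125,50,90),.2)
env.reach([.50,.15,.26],down(np.pi/2))
p=wshot("w8");st("end")
cv2.imwrite("pics/v8.png",rect(p,.54,.78,-.06,.24,.059,.4))
E
```

```text
near t 36.27 [0.5579 0.1743 0.0257] F [-0.3 -0.1 -0.6] op 0.0
a t 37.48 [0.5703 0.1743 0.0248] F [-19.8   0.4  14.7] op -0.0
end t 39.12 [0.4996 0.15   0.2578] F [-0.6  0.2 -1. ] op 0.0
```

View pics/v8.png

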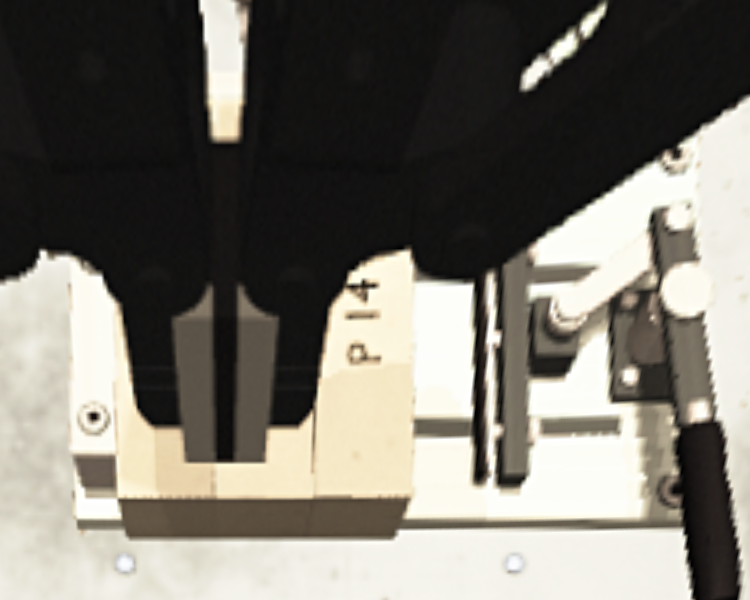

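```bash
cat >> h.py <<'E'
def L(th,off,r=95,z=35):
    c,s=np.cos(th),np.sin(th)
    return J(-r*c-off*s,-160-r*s+off*c,z)
E
python3 - <<'E'
from h import *
env.reach(L(.05,38,z=90),down(.05-np.pi/2))
print(env.move_l(L(.05,38),.15,threshold=8));st("low")
for th in np.r_[np.arange(.08,1.45,.14),1.50,1.56]:
    hit=env.move_l(L(th,24),.08 if th<1 else .05,frame=down(th-np.pi/2),threshold=45)
    s=readout.sense();print(round(th,2),hit,s["ft_force"].round(1),round(float(s["clock"]),1))
    if hit: break
st()
E
```

```text
False
low t 42.02 [ 0.569  -0.0024  0.0404] F [ 0.  -0.1  0.1] op -0.0
0.08 False [ 0.1 -1.  -0.2] 42.4
0.22 False [-0.2  0.   0.5] 42.7
0.36 False [-0.7  0.2 -0.1] 43.0
0.5 False [-0.6  0.4 -0.9] 43.4
0.64 False [-0.  -0.4 -0.5] 43.7
0.78 False [-0.6  0.2 -0.3] 44.0
0.92 False [-0.5 -0.3 -0.4] 44.3
1.06 False [-0.3 -0.1 -0.5] 44.8
1.2 False [-0.2  0.7  0.1] 45.2
1.34 False [0.3 0.4 0.2] 45.6
1.5 False [0.5 0.1 0.6] 46.1
1.56 False [-0.8 -0.5  0.2] 46.3
 t 46.34 [ 0.6404 -0.1303  0.04  ] F [-0.8 -0.5  0.2] op -0.0
```

```bash
python3 - <<'E'
from h import *
p=wshot("w9")
a=rect(p,.54,.78,-.16,.20,.055,.6)
t=viewer.capture("top");b=cv2.resize(t["pixels"][125:225,220:350],None,fx=3,fy=3,interpolation=2)
b=cv2.resize(b,(520,400));c=np.zeros((800-400+0,520,3),"u1")
H=np.zeros((400,600+520-320,3),"u1")
a=cv2.resize(a,(300,200));H[:200,:300]=a;H[:384,300:]=cv2.resize(t["pixels"][125:225,220:350],(500,384),interpolation=2)
cv2.imwrite("pics/v9.png",H)
E
```

View pics/v9.png

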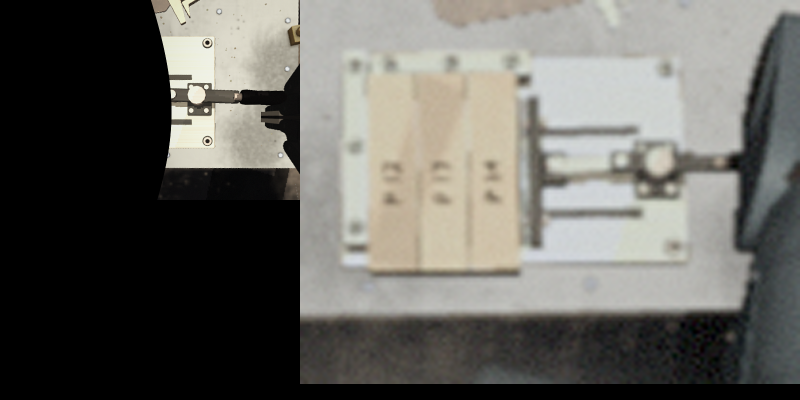

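```bash
python3 - <<'E'
from h import *
q=down(1.56-np.pi/2)
for th in (1.60,1.64,1.68,1.72):
    hit=env.move_l(L(th,24),.03,frame=q,threshold=30)
    s=readout.sense();print(round(th,2),hit,s["ft_force"].round(1),s["eef_pos"].round(4),round(float(s["clock"]),1))
    if hit: break
s=readout.sense()["eef_pos"]
env.move_l([s[0]-.03,s[1],s[2]],.1);env.move_l([s[0]-.03,s[1],.15],.2)
env.reach([.50,.0,.26],down(np.pi/2))
p=wshot("w10");st("end")
cv2.imwrite("pics/v10.png",np.hstack([rect(p,.54,.78,-.20,.20,.055,.5)]))
for k in(None,):
    g=cv2.cvtColor(rect(p,.54,.78,-.20,.20,.051,.5),6)
    for a in cv2.createLineSegmentDetector().detect(g)[0][:,0]:
        A=[.78-a[1]*.0005,.20-a[0]*.0005,.78-a[3]*.0005,.20-a[2]*.0005]
        if np.hypot(A[2]-A[0],A[3]-A[1])>.03 and max(A[1],A[3])<-.04 and .63<A[0]<.70: print(np.round(A,4),np.degrees(np.arctan2(A[2]-A[0],A[3]-A[1])).round(1))
E
```

```text
1.6 False [-0.7 -0.1  0.6] [ 0.6445 -0.1314  0.04  ] 46.7
1.64 False [-0.2 -0.6  0.2] [ 0.6484 -0.1322  0.04  ] 47.0
1.68 False [-3.9  1.4  0.7] [ 0.6518 -0.1327  0.0399] 47.3
1.72 True [-4.4 -0.3  3. ] [ 0.6517 -0.1326  0.039 ] 47.5
end t 49.97 [ 5.001e-01 -3.000e-04  2.593e-01] F [0.4 0.1 0.9] op 0.0
[ 0.6647 -0.1458  0.6625 -0.1052] -3.0
```

View pics/v10.png

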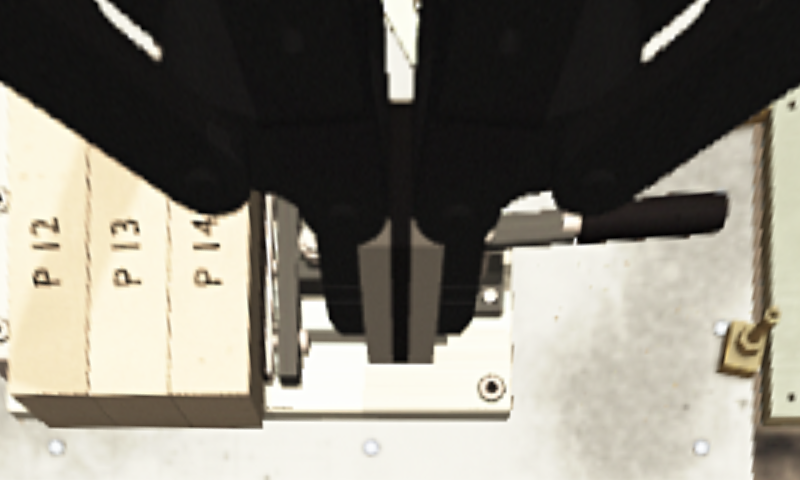

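```bash
python3 -c "
from h import *
print(env.close_job());st()"
```

```text
the job is handed in; nothing more can be done
None
the job is handed in; nothing more can be done
```

The job is handed in, with no verdict returned: in the last pictures all three prisms lie square against the fence with their near ends level at the finished-row position, the lever is at the end of its travel, and the robot is clear at about 50 s. I could not see the far ends or the pad's pressed-back distance directly, and I did not re-check the cube, stopwatch or mallet.

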